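# Sweep plywood offcuts into the catch tray

### The job

Clear the work board: with the fingertips, sweep the three loose flat plywood offcuts (a bar, a disc and an L) across the board and over its edge so that all three lie inside the catch tray beside it. Push them only: do not pick up or lift an offcut, and leave everything else on the board and the table standing where it is.

Things in the scene. Friction and masses are not known exactly. Their poses are not given: they have to be found in the camera images.
- board: Fixed raised work board, grey top on wooden battens, 280 (its x) x 300 (its y) mm, top 50 mm above the table, no rim. Origin: centre of its underside, on the table. Its -y edge, 150 mm from the origin, is the one with the catch tray; turned up to about 0.3 rad from the world axes.
- tray: Fixed open black plastic catch tray on the table, outside 158 (x) x 110 (y) x 46 mm high, walls and floor 4 mm. Its axes are parallel to the board's. It stands against the board's -y edge (1 mm gap), its rim 4 mm lower than the board's top; along that edge its centre is up to 45 mm either side of the board's middle. Off the tray an offcut would fall on the table. Origin: centre of its underside.
- bar: Loose flat plywood offcut on the board: straight bar 50 (x) x 20 (y) x 10 mm thick, about 10 to 20 g. Origin: centre of its underside. Lies at any yaw.
- disc: Loose flat plywood offcut on the board: round disc, 36 mm diameter, 10 mm thick, about 10 to 20 g. Origin: centre of its underside.
- angle: Loose flat plywood offcut on the board: L shape 10 mm thick, about 10 to 20 g; 40 mm leg along x (x -16 to 24 mm, y -14 to 2 mm) and a 16 mm wide leg along y (x -16 to 0, up to y 22 mm). Origin: under its centre of mass. Lies at any yaw.
- motor: Bystander on the board: small yellow gear motor lying flat, 22 (x) x 54 (y) x 20 mm high, origin centre of the underside.
- jar: Bystander on the board: white jar standing upright, 30 mm diameter, 45 mm high, origin centre of the underside.
- kitbox: Bystander on the board: closed plywood box, 34 x 34 x 36 mm high (not an offcut), origin centre of the underside.
- spool: Bystander on the board: white spool standing on its flange, 34 mm diameter, 30 mm high, origin centre of the underside. The four bystanders on the board stand near its corners, any one in any corner, centres about 105 mm (+y end) or 118 mm (-y end) from its middle along its x; its middle 150 mm is free of them.
- pcb: Bystander on the table, right of the board: green circuit board 70 x 50 x 6 mm with parts to 16 mm high.
- screwdriver: Bystander on the table, right of the board: screwdriver lying down.
- tape: Bystander on the table, left of the board: clear ring of tape, 70 mm diameter, 20 mm high.

How it is judged (in metres and radians):
At the end, for the whole second after the job is handed in: All three offcuts are at rest inside the catch tray: their origins within the tray's walls (75 mm and 51 mm from its centre along its x and y) and less than 40 mm above its underside (rim at 46 mm) (x of bar in the frame of tray between -0.075 and 0.075 m and y of bar in the frame of tray between -0.051 and 0.051 m and z of each of bar, disc, angle in the frame of tray below 0.04 m and linear speed of each of bar, disc, angle below 0.02 m/s and x of disc in the frame of tray between -0.075 and 0.075 m and y of disc in the frame of tray between -0.051 and 0.051 m and x of angle in the frame of tray between -0.075 and 0.075 m and y of angle in the frame of tray between -0.051 and 0.051 m); the robot touches nothing.
It fails at once if an offcut is lifted more than 12 mm above the board's top (height (world z) of any of bar, disc, angle above 0.062 m).
It fails at once if a bystander on the board is moved more than 15 mm (distance of any of motor, jar, kitbox, spool from where it was at the start of the episode above 0.015 m).
It fails at once if a bystander on the board is tipped over (angle between any of motor, jar, kitbox, spool's own z axis and vertical above 0.5 rad).
It fails at once if a bystander on the table is moved more than 15 mm (distance of any of pcb, screwdriver, tape from where it was at the start of the episode above 0.015 m).
It also fails if it takes over 70 s, if anything falls off the work surface, if the arm or the gripper's body presses on something with over 40 N, if the wrist force passes 120 N, or if a joint passes its speed limit or range.

### The arm

A 6-joint arm with a two-finger parallel gripper is mounted at the origin on the work surface. World frame = base frame: x ahead of the robot, y to its left, z up, the work surface at z = 0. Lengths are in mm, angles in rad, forces in N, time in s.
With the tool pointing down it reaches from about 400 to 925 mm from the base axis. Payload 12.5 kg.
Tool frame: the origin (TCP) lies at the very end of the fingers, on their centre line; the grasp point (between the pads) lies 19 mm behind it (grip_point_offset is the distance from the TCP to the grasp point, in mm); z points along the fingers, y is the line along which they close (so a half turn about z gives the same grasp; the last joint's range is limited). The gripper opens to 95 mm and grips with 3 to 60 N. Pads are 20 mm wide; open, the fingers measure 119 mm over their backs; the gripper's body (75 mm by 180 mm) begins 59 mm behind the grasp point.
Start: joints at [-1.412, 0.491, 1.559, -0, 1.092, -0.106], TCP at [163.595, -603.227, 214.661] pointing down, gripper open.
Joint ranges: [-3.1, 3.1], [-0.84, 2.19], [0.05, 2.79], [-1.13, 4.28], [0.06, 2.93], [-2.69, 2.69]. Speed limits (rad/s): [2.22, 2.22, 2.79, 3.14, 3.14, 3.14].

### API

Orientations are given as a unit quaternion [x, y, z, w].
In Python, from workcell import move_ptp, move_linear, movej, move_gripper, dwell, solve_ik, camera, IKError, close_job, read_clock, read_qpos, read_qd, read_effort, read_tool_pos, read_tool_rot, read_contact_force, read_wrist_torque, read_gripper_width, read_gripper_force, grip_point_offset gives the robot as it stands. Calls block until the motion is done:
- move_ptp(position, orientation): joint-space move of the TCP to a pose.
- move_linear(position, rot=None, speed=150, contact_N=None): straight line of the TCP; rot=None keeps the orientation; speed is the mean speed in mm/s. With contact_N (N) it stops when the force on the tool has changed by that much, and returns True; else False.
- movej(angles): joint-space move.
- move_gripper(opening): finger opening in mm; the grip force is fixed at half the most; returns when the fingers have stopped.
- dwell(seconds).
- solve_ik(position, orientation): joint angles nearest the present ones, or None.
- camera(name): name is "side" or "top" or "wrist"; returns a dict with "frame" (400x640x3 uint8, red, green, blue), "mtx" (3x3 intrinsics, pixels), "dist_coeffs" ([k1, k2, p1, p2, k3] as OpenCV has them; the pictures are not rectified), "origin" and "rotation" of the camera in the world; the wrist camera has in their place "tool_from_camera" (4x4, takes a point from camera to tool coordinates, whose origin is the TCP and whose axes are the flange's). Camera axes: x right, y down, z forward; pixel columns grow to the right and rows downward; lengths in mm; the calibration is good to about 2 mm. A picture is of the moment at which its call begins: read the wrist's pose just before it. There is no depth.
A pose or a line that the arm cannot do raises IKError and nothing moves.
- close_job(): hands the job in; it is judged then, once.
Readings, each from a call of its own:
- read_clock(): time.
- read_qpos(): joint angles.
- read_qd(): joint speeds.
- read_effort(): joint torques, N m.
- read_tool_pos(): TCP position.
- read_tool_rot(): TCP orientation.
- read_contact_force(): force on the tool from outside, world axes, zero at the start.
- read_wrist_torque(): the same for the moment, N m.
- read_gripper_width(): finger opening in mm.
- read_gripper_force(): force on a finger pad.
Only numpy, scipy, OpenCV 4.12 (cv2) and the standard library are available. Lean on these libraries where they do the work, as an engineer would, in place of code of your own. Each camera call takes 0.05 s, during which the arm holds its last target. There are 200 camera calls.

## Working session

There is one attempt and no reset: what is moved stays moved. The work goes in short steps, each a Python script; the robot and the scene stay as the last script left them, time stands still between calls to the robot, and variables do not carry over. Pictures are saved under pics/ and viewed, at most 10 in all, crops included, and the job is handed in when it is done.

```bash
mkdir -p pics; cat > h.py <<'E'
import numpy as np, cv2
from workcell import *
def ray(c,uv,z):
    uv=np.array(uv,float).reshape(-1,1,2)
    n=cv2.undistortPoints(uv,np.array(c['mtx'],float),np.array(c['dist_coeffs'],float)).reshape(-1,2)
    d=np.c_[n,np.ones(len(n))]@np.array(c['rotation']).T
    o=np.array(c['origin'],float)
    return o+d*((z-o[2])/d[:,2])[:,None]
def save(c,f): cv2.imwrite('pics/'+f,c['frame'][:,:,::-1])
E
python3 - <<'E'
from h import *
import pickle
for n in('top','side'):
    c=camera(n); save(c,n+'0.png'); pickle.dump(c,open(n+'.pkl','wb')); print(n,c['origin'],np.round(c['rotation'],2).tolist(),c['mtx'][0][0])
print(read_tool_rot(),read_clock())
E
```

```text
top [ 413.92232137   16.15192023 1279.40398593] [-0.7, 0.71, -0.04, 0.04] 422.17474393609825
side [-26.519766   649.00980963 776.31904321] [-0.35, 0.83, -0.4, 0.16] 473.3617209635371
[ 9.91246745e-01  1.32021451e-01 -1.93548843e-05 -4.76009051e-04] 0.1
```

View pics/top0.png

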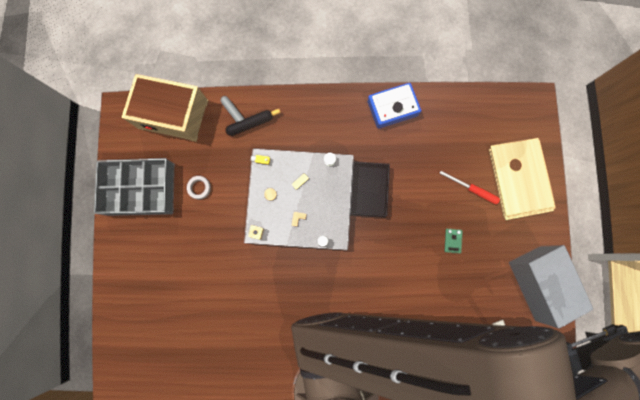

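View pics/side0.png

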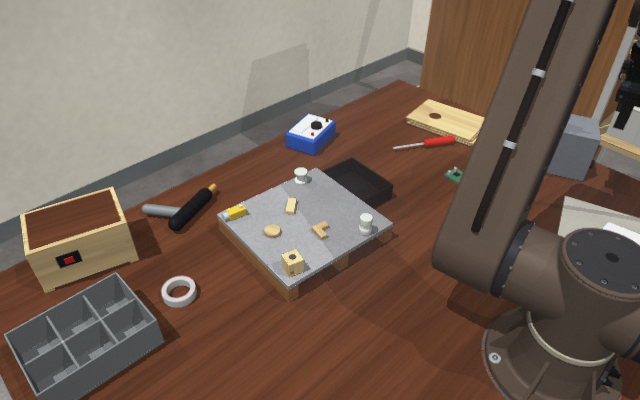

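The top view shows the board with corners near (254,149), (353,154), (348,249) and (245,243). The tray is at (355–390, 163–217), the bar at (301,181), the disc at (271,194) and the L at (299,219). In the corners are the motor (262,159), jar and spool (330,159 and 322,241), and kitbox (256,232). Next I'll measure these.

```bash
cat > m.py <<'E'
from h import *
def tan(c,z=60):
    hsv=cv2.cvtColor(c['frame'],cv2.COLOR_RGB2HSV)
    return cv2.inRange(hsv,(10,50,140),(32,255,255))
E
python3 - <<'E'
from m import *
import pickle
c=pickle.load(open('top.pkl','rb')); f=c['frame']; hsv=cv2.cvtColor(f,cv2.COLOR_RGB2HSV)
roi=np.zeros(f.shape[:2],np.uint8); roi[140:260,235:400]=255
b=cv2.inRange(hsv,(0,0,95),(180,45,255))&roi
b=cv2.morphologyEx(b,cv2.MORPH_CLOSE,np.ones((15,15)))
cn=max(cv2.findContours(b,0,2)[0],key=cv2.contourArea)
P=ray(c,cn.reshape(-1,2),50)[:,:2].astype(np.float32)
br=cv2.minAreaRect(P); print('board',br, 'px',cv2.boxPoints(cv2.minAreaRect(cn)).round().tolist())
d=cv2.inRange(hsv,(0,0,0),(180,255,60))&roi; d[:,:350]=0
cn=max(cv2.findContours(d,0,2)[0],key=cv2.contourArea)
print('tray',cv2.minAreaRect(ray(c,cn.reshape(-1,2),46)[:,:2].astype(np.float32)))
for n in('top','side'):
    c=pickle.load(open(n+'.pkl','rb')); t=tan(c)
    for q in cv2.findContours(t,0,2)[0]:
        a=cv2.contourArea(q)
        if a<25: continue
        m=cv2.moments(q); u=(m['m10']/m['m00'],m['m01']/m['m00'])
        if n=='top' and not(235<u[0]<400 and 140<u[1]<260): continue
        if n=='side' and not(215<u[0]<395 and 165<u[1]<300): continue
        r=cv2.minAreaRect(ray(c,q.reshape(-1,2),58)[:,:2].astype(np.float32))
        print(n,np.round(u),a,ray(c,u,58)[0].round(),np.round(r[1]),round(r[2]))
c=pickle.load(open('top.pkl','rb'))
cv2.imwrite('pics/crop.png',cv2.resize(c['frame'][140:260,240:400,::-1],None,fx=5,fy=5,interpolation=2))
E
```

```text
Traceback (most recent call last):
  File "h.py", line 6, in ray
    d=np.c_[n,np.ones(len(n))]@np.array(c['rotation']).T
      ~~~~~~~~~~~~~~~~~~~~~~~~^~~~~~~~~~~~~~~~~~~~~~~~~~
ValueError: matmul: Input operand 1 has a mismatch in its core dimension 0, with gufunc signature (n?,k),(k,m?)->(n?,m?) (size 4 is different from 3)
```

```bash
sed -i "s/np.array(c\['rotation'\]).T/Rotation.from_quat(c['rotation']).as_matrix().T/; 1a from scipy.spatial.transform import Rotation" h.py
cat > m0.py <<'E'
from m import *
import pickle
c=pickle.load(open('top.pkl','rb')); f=c['frame']; hsv=cv2.cvtColor(f,cv2.COLOR_RGB2HSV)
roi=np.zeros(f.shape[:2],np.uint8); roi[140:260,235:400]=255
b=cv2.inRange(hsv,(0,0,95),(180,45,255))&roi
b=cv2.morphologyEx(b,cv2.MORPH_CLOSE,np.ones((15,15)))
cn=max(cv2.findContours(b,0,2)[0],key=cv2.contourArea)
P=ray(c,cn.reshape(-1,2),50)[:,:2].astype(np.float32)
br=cv2.minAreaRect(P); print('board',br, 'px',cv2.boxPoints(cv2.minAreaRect(cn)).round().tolist())
d=cv2.inRange(hsv,(0,0,0),(180,255,60))&roi; d[:,:350]=0
cn=max(cv2.findContours(d,0,2)[0],key=cv2.contourArea)
print('tray',cv2.minAreaRect(ray(c,cn.reshape(-1,2),46)[:,:2].astype(np.float32)))
for n in('top','side'):
    c=pickle.load(open(n+'.pkl','rb')); t=tan(c)
    for q in cv2.findContours(t,0,2)[0]:
        a=cv2.contourArea(q)
        if a<25: continue
        m=cv2.moments(q); u=(m['m10']/m['m00'],m['m01']/m['m00'])
        if n=='top' and not(235<u[0]<400 and 140<u[1]<260): continue
        if n=='side' and not(215<u[0]<395 and 165<u[1]<300): continue
        r=cv2.minAreaRect(ray(c,q.reshape(-1,2),58)[:,:2].astype(np.float32))
        print(n,np.round(u),a,ray(c,u,58)[0].round(),np.round(r[1]),round(r[2]))
for n,u,z in(('jar/spool L',(330,159),80),('jar/spool R',(322,241),80),('motor',(262,159),70)): print(n,ray(pickle.load(open('top.pkl','rb')),u,z)[0].round())
c=pickle.load(open('top.pkl','rb'))
cv2.imwrite('pics/crop.png',cv2.resize(c['frame'][140:260,240:400,::-1],None,fx=5,fy=5,interpolation=2))
E
python3 m0.py
```

```text
board ((575.1578369140625, 95.94246673583984), (305.06890869140625, 286.2440185546875), 84.93270874023438) px [[244.0, 243.0], [250.0, 147.0], [354.0, 154.0], [347.0, 250.0]]
tray ((595.1732788085938, -116.76588439941406), (98.79641723632812, 156.63482666015625), 86.43785095214844)
top [379. 255.] 34.5 [ 404. -132.   58.] [107.   9.] 88
top [256. 232.] 111.5 [477. 221.  58.] [38. 34.] 75
top [297. 218.] 104.0 [516. 101.  58.] [38. 41.] 79
top [270. 194.] 104.0 [587. 180.  58.] [34. 33.] 44
top [262. 159.] 114.5 [691. 203.  58.] [48. 27.] 79
side [292. 262.] 392.0 [482. 212.  58.] [46. 63.] 75
side [272. 230.] 131.0 [586. 180.  58.] [34. 36.] 67
side [320. 230.] 143.0 [514. 103.  58.] [40. 42.] 78
side [236. 211.] 180.0 [691. 199.  58.] [48. 41.] 80
side [290. 206.] 113.5 [619.  94.  58.] [20. 58.] 40
jar/spool L [682.   2.  80.]
jar/spool R [446.  31.  80.]
motor [690. 202.  70.]
```

View pics/crop.png

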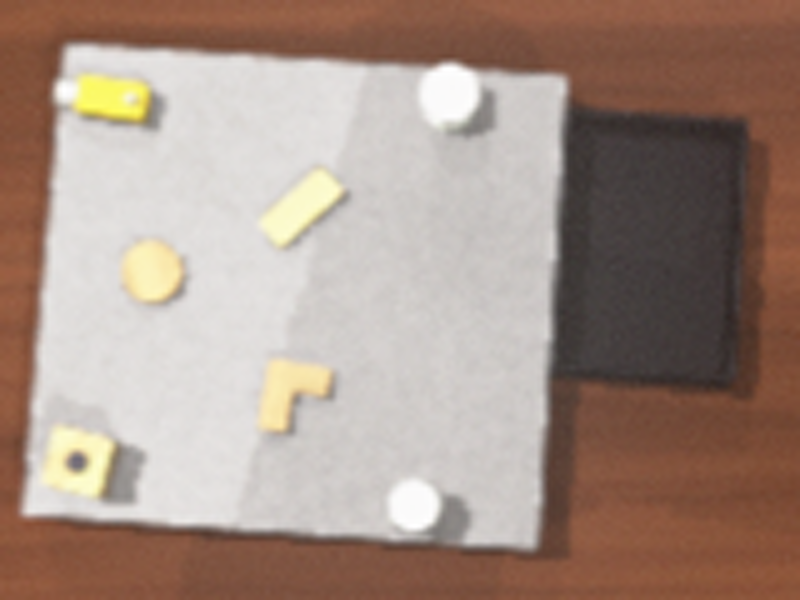

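The crop confirms the layout: bar at about 45°, the disc far back, and the L's flat long side facing +y. The rectangles match the given sizes: board 305x286 and tray 99x157 mm. I'll sweep with the fingers 25 mm apart as a two-point rake, taking the bar first.

```bash
cat > s.py <<'E'
from m import *
C=np.array([575.,96.]); ex=np.array([.9965,-.084]); ey=np.array([.084,.9965])
def W(b): return C+b[0]*ex+b[1]*ey
def B(w): d=np.array(w[:2])-C; return np.array([d@ex,d@ey])
def sweep(a,b,back=48,endy=-163,speed=90,z=54):
    """a: piece (board frame), b: aim at the edge; end with TCP at board y=endy"""
    a,b=np.array(a,float),np.array(b,float); u=(b-a)/np.linalg.norm(b-a)
    s=a-u*back; e=a+u*((endy-a[1])/u[1])
    d=W(s+u)-W(s); best=None
    for sg in(1,-1):
        x=sg*np.r_[d,0]; zz=np.array([0,0,-1.]); R=np.c_[x,np.cross(zz,x),zz]
        q=Rotation.from_matrix(R).as_quat(); j=solve_ik([*W(s),130],q)
        if j is not None and (best is None or abs(j[5])<best[0]): best=(abs(j[5]),q,j)
    q=best[1]; print('start',W(s).round(),'end',W(e).round(),'j',np.round(best[2],2))
    move_ptp([*W(s),140],q); move_linear([*W(s),z],speed=120,contact_N=8)
    print('z',read_tool_pos()[2])
    print('hit',move_linear([*W(e),z],speed=speed,contact_N=25), read_contact_force())
    p=read_tool_pos(); move_linear([p[0],p[1],140],speed=200); print('t',read_clock())
E
python3 - <<'E'
from s import *
import pickle
c=pickle.load(open('top.pkl','rb')); w=ray(c,(300.6,181.4),60)[0]; print(w,B(w))
bar=(B(w)+B([619,94]))/2; print(bar,B([515,102]),B([586.5,180]))
move_gripper(25)
sweep(bar,[60,-160])
for n in('top','side'): save(camera(n),n+'1.png')
E
python3 -c "
import cv2
a=cv2.imread('pics/top1.png');b=cv2.imread('pics/side1.png')
cv2.imwrite('pics/c1.png',cv2.vconcat([cv2.resize(a[130:270,220:420],(560,392)),cv2.resize(b[150:300,200:420],(560,382))])[:600*2:1][::1] if 0 else cv2.hconcat([cv2.resize(a[130:270,220:420],(400,280)),cv2.resize(b[150:300,200:420],(400,280))]))"
```

```text
[621.98355125  89.72489841  60.        ] [47.34621735 -2.30652043]
[45.68010868 -0.30176022] [-60.294   0.939] [ 4.40375 84.672  ]
start [620. 140.] end [621. -71.] j [ 0.12  0.6   1.62 -0.    0.93  0.11]
z 54.61090211817037
hit False [ 0.12375986 -0.29004508 -0.30146549]
t 8.3417
```

View pics/c1.png

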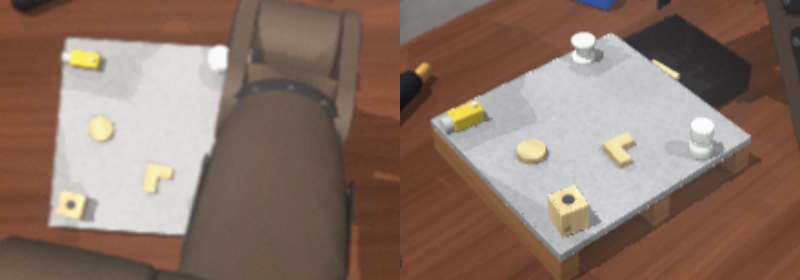

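The bar is over the edge in the tray, at (665,68) in the side crop; nothing else has moved. The L goes next, then the disc.

```bash
python3 - <<'E'
from s import *
sweep([-60,0.5],[3,-160])
save(camera('side'),'side2.png')
sweep([4.4,84.7],[34,-160])
save(camera('side'),'side3.png')
p=read_tool_pos(); move_linear([p[0],p[1]+170,200],speed=250)
c=camera('top'); save(c,'top3.png'); print(read_clock())
E
python3 -c "
import cv2
a=cv2.imread('pics/top3.png');b=cv2.imread('pics/side3.png');d=cv2.imread('pics/side2.png')
f=lambda i:cv2.resize(i,(400,280))
cv2.imwrite('pics/c3.png',cv2.vconcat([cv2.hconcat([f(d[150:300,200:420]),f(b[150:300,200:420])]),cv2.hconcat([f(a[130:270,220:420]),f(a[150:230,335:450])])]))"
```

```text
start [502. 148.] end [565. -67.] j [ 0.16  0.46  1.9  -0.    0.78 -0.13]
z 54.3964564458366
hit False [-0.01019923 -0.04485197 -1.06064306]
t 13.5083
start [585. 228.] end [596. -69.] j [ 0.27  0.58  1.64 -0.    0.92  0.23]
z 54.61652648283763
hit False [ 0.25036325  0.68512168 -0.27276272]
t 19.6
20.575
```

View pics/c3.png

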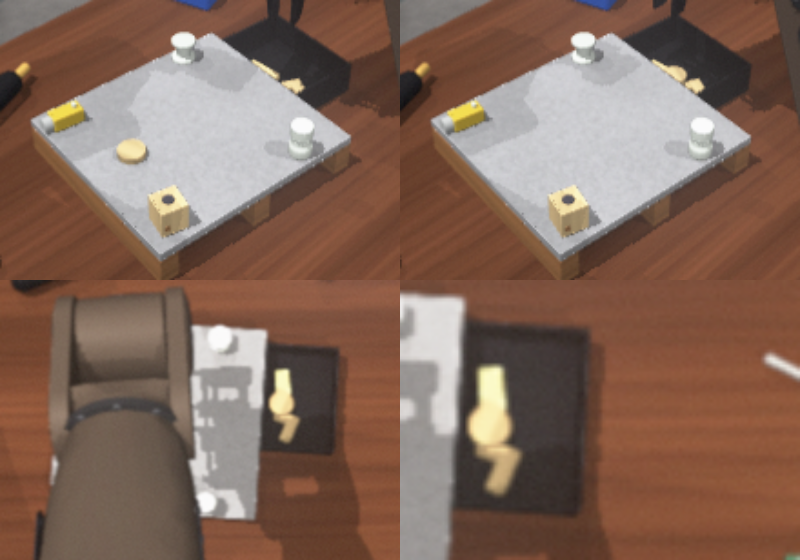

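All three are in the tray: bar, disc and L in a row near the board-side wall, with the disc overlapping its neighbours. I'll check the disc's height by triangulating between two views.

```bash
python3 - <<'E'
from s import *
cs={n:camera(n) for n in('top','side')}
ut=(360.9,191.4)
for z in(14,25,35,46,56): 
    print(z,'top B',B(ray(cs['top'],ut,z)[0]).round(1))
for n,box in(('top',(352,392,160,220)),('side',(335,375,170,205))):
    t=tan(cs[n]); m=np.zeros_like(t); m[box[2]:box[3],box[0]:box[1]]=255
    for q in cv2.findContours(t&m,0,2)[0]:
        if cv2.contourArea(q)<8: continue
        print(n,cv2.boundingRect(q)); 
        if n=='top': print('board-y at z=14,30',[np.round([f(B(p)[1] for p in ray(cs[n],q.reshape(-1,2),z)) for f in(min,max)]) for z in(14,30)])
a=cv2.resize(cs['side']['frame'][165:215,325:405,::-1],(640,400),interpolation=2); cv2.imwrite('pics/c4.png',a)
# disc from side crop: printed for a grid of candidates later
E
```

```text
14 top B [  35.4 -183.4]
25 top B [  33.8 -182.6]
35 top B [  32.3 -181.9]
46 top B [  30.6 -181.1]
56 top B [  29.1 -180.4]
top (355, 174, 14, 37)
board-y at z=14,30 [array([-206., -165.]), array([-205., -164.])]
side (338, 182, 29, 18)
```

View pics/c4.png

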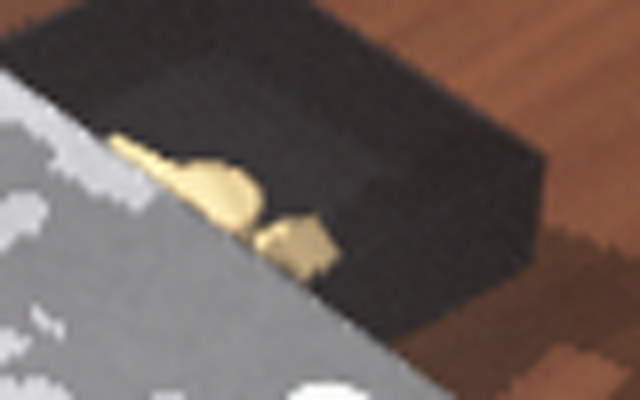

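```bash
python3 - <<'E'
from s import *
cs={n:camera(n) for n in('top','side')}; s=cs['side']
R=Rotation.from_quat(s['rotation']).as_matrix().T
for z in(14,20,24,28,32,36,40,46):
    ctr=ray(cs['top'],(360.9,191.4),z)[0]; t=np.linspace(0,6.28,60)
    P=ctr+np.c_[18*np.cos(t),18*np.sin(t),0*t]
    u=cv2.projectPoints(P,cv2.Rodrigues(R)[0],-R@np.array(s['origin']),np.array(s['mtx']),np.array(s['dist_coeffs']))[0].reshape(-1,2)
    print(z,'xmax %.1f ymin %.1f'%(u[:,0].max(),u[:,1].min()))
print('seen xmax 358 ymin 185')
E
```

```text
14 xmax 357.0 ymin 187.0
20 xmax 357.3 ymin 185.4
24 xmax 357.4 ymin 184.3
28 xmax 357.6 ymin 183.3
32 xmax 357.8 ymin 182.2
36 xmax 358.0 ymin 181.1
40 xmax 358.2 ymin 180.0
46 xmax 358.4 ymin 178.4
seen xmax 358 ymin 185
```

```bash
python3 -c "
from workcell import *
print(read_contact_force(),read_clock(),close_job())"
```

```text
the job is handed in; nothing more can be done
[-0.76304051  0.09181285  0.70211173] 20.775 None
```

I swept the bar, disc and L into the catch tray and handed the job in at 20.8 s; no verdict came back. In the last pictures all three lie inside its walls, the disc about 22 mm up (limit 40 mm), and no bystander in view had visibly moved.

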